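# Hold the funnel in the oil cruet, clear of its lip, for a refill

## Task

I am about to refill the blue oil cruet: pull out its stopper and leave that on the white saucer, then fetch the narrow orange funnel from the tea glass, over the things in between, and hold it for me. Hold it upright, centred, with the end of its spout inside the cruet's neck but its cone about a finger's width above the lip so that air can get out, without touching the cruet. Finish holding it there, quite still, and do not knock or shift the cruet or the things standing around.

Things in the scene. Friction and masses are not known exactly. Their poses are not given: they have to be found in the camera images.
- cruet: loose squat round blue stoneware oil cruet, 110 mm tall, belly 88 mm across, 0.55 kg, standing upright left of the hob; origin at the centre of its underside, z up. The neck is 39 mm across outside (lip 43 mm), its bore 30 mm, widening to 33 mm at the lip, open down to the belly
- cruet_mouth (a point): centre of the cruet's mouth, level with the top of the lip, 110 mm above the cruet's underside; z along the neck, up
- stopper_knob (a point): middle of the stopper's dark wooden knob, 29 mm across, 35 mm high, to grip. Flange below it, 37 mm across, rests on the lip; cork plug under that, 18 mm long, 23 to 26 mm across, loose in the neck, lifts straight out. Stopper 58 mm high, 40 g, can stand on its plug; this point is 43 mm above the plug's underside, 25 mm above the lip when seated; z from plug to knob
- saucer: loose round white saucer, 110 mm across, 14 mm high, beside the cruet, between it and the hob; origin at the centre of its underside; its flat inner floor is 5 mm above the worktop and 68 mm across
- funnel_grip (a point): middle of the grip of the funnel's straight level handle, a bar 10 mm thick and 16 mm high, from 40 to 101 mm from the funnel's axis; this point is 75 mm from that axis and 80 mm above the spout's end. x points from here level to the axis, z up. The orange plastic funnel (60 g, 90 mm high, 84 mm across) stands spout down in the tea glass, its cone on the rim
- funnel_tip (a point): centre of the end of the funnel's spout, on its axis; axes as funnel_grip. The spout is 14 mm across here and 18 mm at its top, 45 mm above, where the cone begins; the cone would rest on the cruet's lip with the spout's end about 53 mm below the lip
- tea_glass: loose clear tea glass, 81 mm across and 101 mm tall, in which the funnel stands, right of the hob, by the sink; origin at the centre of its underside
- jar_funnel: bystander: loose wide steel jar funnel, 104 mm across and 70 mm high, standing mouth down behind the tea glass; its spout is too wide for the cruet
- moka_pot: bystander: moka pot fixed on the front burner of the hob, between the funnel and the cruet; its top is 190 mm above the worktop; origin at its underside, which is 34 mm above the worktop. Above and behind it hangs a wide wall cabinet, its underside 0.61 m above the worktop and its front 0.59 m ahead of the robot's base axis
- kitchen_timer: bystander: loose red and white kitchen timer, 63 mm across and 56 mm high, behind the saucer; origin at the centre of its underside
- garlic: bystander: loose garlic bulb, 60 mm across, behind the cruet; origin at its underside
- mandarin: bystander: loose mandarin, 58 mm across, behind the cruet; origin at its underside

How it is judged (in metres and radians):
On the way:
1. the stopper is out of the neck and left on the saucer, out of the gripper (horizontal distance between stopper_knob and saucer below 0.06 m and height (world z) of stopper_knob below 0.075 m and contact force between stopper and saucer above 0.05 N and contact force between stopper and the fingers below 0.05 N), for 0.2 s.
At the end, for the whole second after the job is handed in: Funnel held still (grip over 1 N), upright within 8 degrees, spout end 5 to 43 mm below the cruet's lip and within 7 mm of the neck's centre, not touching the cruet (under 0.05 N); cruet and tea glass upright; stopper released on the saucer (all of step 1 and z of funnel_tip in the frame of cruet_mouth between -0.043 and -0.005 m and horizontal distance between funnel_tip and cruet_mouth below 0.007 m and angle between funnel_tip's own z axis and vertical below 0.14 rad and contact force between funnel and cruet below 0.05 N and contact force between funnel and the fingers above 1 N and linear speed of funnel below 0.01 m/s and angle between cruet's own z axis and vertical below 0.05 rad and height (world z) of cruet below 0.005 m and angle between tea_glass's own z axis and vertical below 0.1 rad); the arm keeps its last pose, push and grip.
It fails at once if the cruet is shifted by more than 30 mm or tipped by more than 14 degrees (distance of cruet from where it was at the start of the episode above 0.03 m or angle between cruet's own z axis and vertical above 0.25 rad).
It fails at once if the tea glass is knocked over (angle between tea_glass's own z axis and vertical above 0.5 rad).
It fails at once if a bystander is shifted by more than 30 mm, or the moka pot is struck with more than 5 N (distance of any of jar_funnel, kitchen_timer, garlic, mandarin from where it was at the start of the episode above 0.03 m or contact force between moka_pot and anything else above 5 N).
It also fails if it takes over 59 s, if anything falls off the work surface, if the arm or the gripper's body presses on something with over 40 N, if the wrist force passes 120 N, or if a joint passes its speed limit or range.

## Robot

A 6-joint arm with a two-finger parallel gripper is mounted at the origin on a cart in front of the work surface, level with it; the furniture and walls round the work are solid. World frame = base frame: x ahead of the robot, y to its left, z up, the work surface at z = 0. Lengths are in mm, angles in degrees, forces in N, time in s.
With the tool pointing down it reaches from about 350 to 975 mm from the base axis. Payload 4.9 kg.
Tool frame: the origin (TCP) lies midway between the tips of the shut fingers; the grasp point (between the pads) lies 19 mm behind it (ctrl.pinch_z is the distance from the TCP to the grasp point, in mm); z points along the fingers, y is the line along which they close (so a half turn about z gives the same grasp; the last joint's range is limited). The gripper opens to 85 mm and grips with 20 to 120 N. Pads are 22 mm wide; open, the fingers measure 114 mm over their backs; the gripper's body (76 mm by 85 mm) begins 54 mm behind the grasp point. The pads swing forward as they close: fully open they stand 13 mm farther back than shut.
Start: joints at [-72.422, 3.019, 92.412, -0, 84.569, -6.818], TCP at [258.149, -569.176, 231.304] pointing down, gripper open.
Joint ranges: [-172.51, 172.51], [-57.92, 126.97], [3.15, 148.05], [-58.71, 238.71], [5.1, 150.11], [-179.66, 179.66]. Speed limits (degrees/s): [147.25, 147.25, 180, 180, 180, 180].

## Interface

Orientations are given as [roll, pitch, yaw] about the fixed x, y, z axes, in that order (R = Rz(yaw) Ry(pitch) Rx(roll)).
In Python, from plant import sensors, get_image, camera_params, ctrl, nets gives the robot as it stands. The module is installed in compiled form; this text tells all that it offers.
- The arm moves only by the shell command python3 -m handwheel 'ROWS' [FORCE]. ROWS is JSON, one flat list of numbers, 7 for each row, row after row: the shift along the tool's x, y, z in mm, then the turn, a rotation vector about the tool's x, y, z in rad, then the opening in per cent of the stroke, from 0 (shut) to 100 (fully open). A call has 1 to 8 rows; each row shifts and turns the commanded pose from where the row before left it, along the tool's axes as they then stand; what a row does not reach is not made up. A row lasts 1/10 s, in which the tool goes at most 50 mm and 8.59 degrees, less where a joint would pass 70% of its speed; a pose out of reach is approached as far as the arm can. A call is refused whole if a number of a shift passes 50 or a number of a turn 0.15, either way. A call with a gripper value outside its range is refused whole. The fingers move at their own pace and stop on an object; FORCE is the grip in N (left out, the last holds). Time passes only in rows, so rows that do not move let the fingers close. It gives the time, the measured TCP pose, the force, the opening and the grip force at its end, in the units of the state.
- sensors.get_obs(): the state, without advancing time (a new reading comes with each control period).
- get_image(name): name is "scene" or "top" or "wrist"; returns the picture (384x512x3 uint8, red, green, blue); there is no depth.
- camera_params(name): a dict with "mtx" (3x3 intrinsics, pixels), "R" (3x3) and "t" (3): a world point X has camera coordinates R X + t; the wrist camera has in their place "hand_eye" (4x4, takes a point from camera to tool coordinates, whose origin is the TCP and whose axes are the flange's). Camera axes: x right, y down, z forward; pixel columns grow to the right and rows downward; lengths in mm; the calibration is good to about 2 mm. A picture is of the moment at which its call begins: read the wrist's pose just before it. camera_params takes no time and is no camera call.
- ctrl.job_done(): hands the job in; it is judged then, once.
Trained networks look in the newest picture that a camera, given by its name, has taken for a name from the list of things; names that differ only in an ending like _2 or _b are one class to them, and where a whole thing is asked for, a point or a joint stands for the part that bears it (a point fixed in the world has none). Each returns a list of dicts, best first, with "conf" (0 to 1); they miss things now and then, are a little off and sometimes report something else, mostly with a low value. They report only what shows in the picture. A call takes as long as a camera call.
- nets.spot_in(camera, thing): "extent" ([left, top, width, height] in pixels, round what is visible of it).
The state is a dict: "t": time; "joint_positions": joint angles; "qd": joint speeds; "effort": joint torques, N m; "eef_pos": TCP position; "orientation": TCP orientation; "force": force on the tool from outside, world axes, zero at the start; "ft_torque": the same for the moment, N m; "gripper_width": finger opening in mm; "finger_force": force on a finger pad.
Only numpy, scipy, OpenCV 4.12 (cv2) and the standard library are available. Lean on these libraries where they do the work, as an engineer would, in place of code of your own. Each camera call takes 0.05 s, during which the arm holds its last target. There are 200 camera calls.

## Working session

There is one attempt and no reset: what is moved stays moved. The work goes in short steps, Python scripts to look and compute and a shell command to move; the robot and the scene stay as the last step left them, time stands still between calls to the robot, and variables do not carry over. Pictures are saved under pics/ and viewed, at most 11 in all, crops included, and the job is handed in when it is done.

```bash
mkdir -p pics; cat > h.py <<'E'
import numpy as np, cv2
from scipy.spatial.transform import Rotation as Ro
from plant import sensors,get_image,camera_params,ctrl,nets
np.set_printoptions(precision=1,suppress=True)
def cam(name):
    p=camera_params(name); K=np.array(p["mtx"])
    if "R" in p: R=np.array(p["R"]);t=np.array(p["t"]).ravel()
    else:
        o=sensors.get_obs(); T=np.eye(4); T[:3,:3]=Ro.from_euler('xyz',o["orientation"],degrees=True).as_matrix(); T[:3,3]=o["eef_pos"]
        M=np.linalg.inv(T@np.array(p["hand_eye"])); R=M[:3,:3];t=M[:3,3]
    return K,R,t
def ray(c,u,v):
    K,R,t=c; d=R.T@np.linalg.inv(K)@np.array([u,v,1.]); return -R.T@t,d
def atz(c,u,v,z):
    o,d=ray(c,u,v); return o+d*(z-o[2])/d[2]
def tri(cs,uvs):
    A=0;b=0
    for c,(u,v) in zip(cs,uvs):
        o,d=ray(c,u,v);d=d/np.linalg.norm(d);P=np.eye(3)-np.outer(d,d);A=A+P;b=b+P@o
    return np.linalg.solve(A,b)
def proj(c,X):
    K,R,t=c; p=K@(R@np.asarray(X,float)+t); return p[:2]/p[2]
E
python3 - <<'E'
from h import *
o=sensors.get_obs();print(o["eef_pos"],o["orientation"],o["t"],o["gripper_width"])
for n in("scene","top"):
    im=get_image(n);cv2.imwrite(f"pics/{n}1.png",im[:,:,::-1])
    c=cam(n);print(n,ray(c,256,192))
    for th in ["cruet","stopper_knob","saucer","funnel_grip","tea_glass","jar_funnel","moka_pot","kitchen_timer","garlic","mandarin"]:
        r=nets.spot_in(n,th);print(th,[(np.array(x["extent"]),round(x["conf"],2)) for x in r[:2]])
E
```

```text
[ 258.  -568.6  230. ] [-179.9   -0.    24.4] 0.0 85.13378301263133
scene (array([ 20.2, 703.1, 905.4]), array([ 0.5, -0.5, -0.7]))
cruet [(array([196.1, 269.2,  32.4,  35.1]), 0.9)]
stopper_knob [(array([201.3, 256.8,  13.4,  18.2]), 0.74)]
saucer []
funnel_grip [(array([318. , 143.2,  39.3,  28.4]), 0.56)]
tea_glass [(array([321.9, 159.7,  20.1,  24.4]), 0.77), (array([202.2, 260.2,  12.9,  14.8]), 0.59)]
jar_funnel [(array([290.4, 136.4,  25.2,  21.5]), 0.72)]
moka_pot [(array([254.2, 160.9,  36.3,  41.6]), 0.81)]
kitchen_timer [(array([205.3, 211.8,  16.4,  19.8]), 0.78)]
garlic [(array([166. , 239.3,  17.8,  16.9]), 0.67)]
mandarin [(array([146.7, 261.5,  17.2,  20.6]), 0.56)]
top (array([ 277.4,  105.8, 1495.9]), array([ 0.2, -0. , -1. ]))
cruet [(array([152.3, 216.8,  25.4,  29.8]), 0.76)]
stopper_knob [(array([153.9, 220.8,  12.8,  12.1]), 0.63)]
saucer [(array([191.7, 221.3,  34.6,  30.4]), 0.72)]
funnel_grip [(array([329.8, 191.4,  27.7,  45.6]), 0.79)]
tea_glass []
jar_funnel [(array([330.7, 152.1,  32. ,  28.5]), 0.85)]
moka_pot [(array([254. , 171.9,  42.9,  31. ]), 0.95)]
kitchen_timer [(array([207.9, 169.6,  10.9,  17.4]), 0.77)]
garlic [(array([162.1, 171.8,  20.8,  13.5]), 0.59)]
mandarin [(array([137.5, 177.4,  18.1,  17.3]), 0.79)]
```

```bash
python3 - <<'E'
from h import *
a=cv2.imread("pics/scene1.png")[120:320,130:380];b=cv2.imread("pics/top1.png")[130:270,120:390]
a=cv2.resize(a,None,fx=3,fy=3,interpolation=2)
b=cv2.resize(b,None,fx=2.95,fy=2.95,interpolation=2)
cv2.imwrite("pics/a.png",a);cv2.imwrite("pics/b.png",b)
s=cam("scene");t=cam("top")
print("cruet lip/stopper",tri([s,t],[(208,266),(160.3,226.8)]))
print("saucer",atz(t,209,236.5,8))
print("timer",atz(t,213,178,40),"garlic",atz(t,172.5,178.5,30),"mand",atz(t,146.5,186,30),"moka",atz(t,275,187,150),"jar",atz(t,346,166,40))
print("funnel cone? ",atz(t,343.5,205,125), "handle end",atz(t,343.5,237,125))
E
```

```text
cruet lip/stopper [474.2 401.5 129. ]
saucer [447.6 258.9   8. ]
timer [646.7 235.4  40. ] garlic [655. 378.  30.] mand [632.9 468.9  30. ] moka [578.5  28.5 150. ] jar [ 665.  -230.6   40. ]
funnel cone?  [ 512.8 -190.2  125. ] handle end [ 409.7 -180.3  125. ]
```

View pics/a.png

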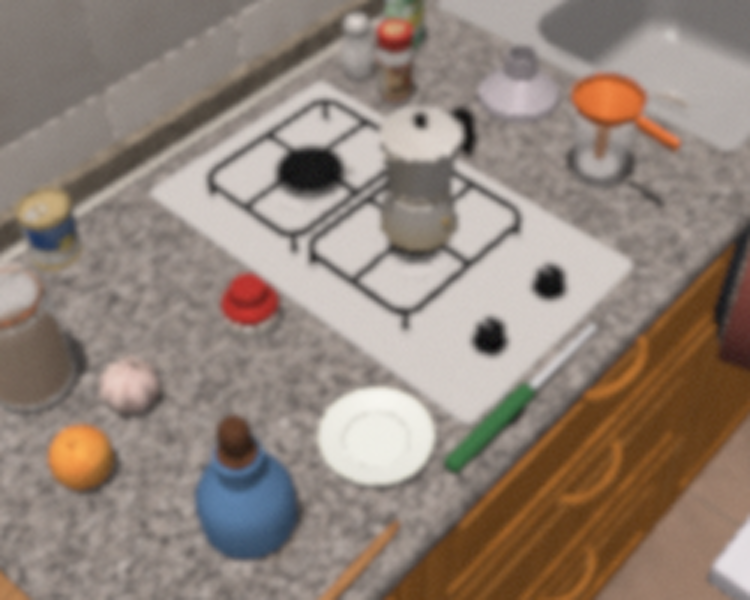

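View pics/b.png

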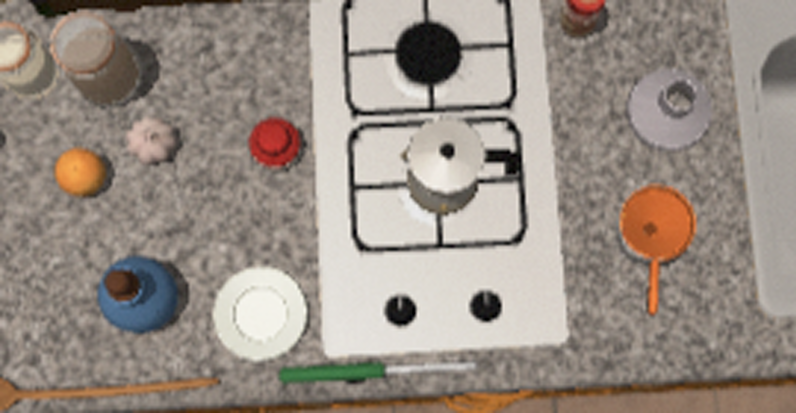

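The stopper knob shows at about (162,225) in the top view and (208,265) in the scene. The saucer lies right of the cruet, and the funnel handle points towards the robot. I'm going to the cruet with yaw 0.

```bash
python3 -c "
from h import *
print(np.array(camera_params('wrist')['hand_eye']),np.array(camera_params('wrist')['mtx']))
print(tri([cam('scene'),cam('top')],[(208.3,265),(162,225)]))"
python3 -m handwheel '[0,0,-30,0,0,0.142,100, 0,0,-30,0,0,0.142,100, 0,0,-30,0,0,0.142,100, 24,-43,0,0,0,0,100, 24,-43,0,0,0,0,100, 24,-43,0,0,0,0,100, 24,-43,0,0,0,0,100, 24,-43,0,0,0,0,100]'
```

```text
[[  -0.    -1.    -0.3   69.3]
 [   1.    -0.    -0.     0.1]
 [   0.    -0.3    1.  -143. ]
 [   0.     0.     0.     1. ]] [[330.8   0.  258.9]
 [  0.  330.8 190. ]
 [  0.    0.    1. ]]
[480.1 397.  122.9]
t: 1.9
eef_pos: [378.7, -352.5, 321.5]
orientation: [180.0, -0.0, -0.0]
force: [0.4, -0.8, -0.4]
gripper_width: 85.7
finger_force: 0.0
```

```bash
python3 -m handwheel '[10,-48,0,0,0,0,100, 10,-48,0,0,0,0,100, 10,-48,0,0,0,0,100, 10,-48,0,0,0,0,100, 10,-48,0,0,0,0,100, 0,-48,0,0,0,0,100, 0,-48,0,0,0,0,100, 0,-48,0,0,0,0,100]' && python3 -m handwheel '[0,-48,0,0,0,0,100, 0,-48,0,0,0,0,100, 0,-48,0,0,0,0,100, 0,-48,0,0,0,0,100, 0,-48,0,0,0,0,100, 0,-48,5,0,0,0,100, 0,-48,10,0,0,0,100, 0,-20,10,0,0,0,100]'
python3 -m handwheel '[0,0,0,0,0,0,100,0,0,0,0,0,0,100]'
python3 - <<'E'
from h import *
c=cam("wrist");im=get_image("wrist");cv2.imwrite("pics/w1.png",im[:,:,::-1])
for th in ["cruet","stopper_knob","saucer"]:
    print(th,[(np.array(x["extent"]),round(x["conf"],2)) for x in nets.spot_in("wrist",th)[:2]])
for X in([474,401,129],[480,397,135],[447,259,10]):print(proj(c,X))
E
```

```text
t: 2.7
eef_pos: [427.9, 31.7, 321.7]
orientation: [180.0, -0.1, -0.0]
force: [0.5, 0.1, 1.1]
gripper_width: 85.7
finger_force: 0.0
t: 3.5
eef_pos: [427.6, 389.3, 295.9]
orientation: [-179.9, 0.0, 0.2]
force: [0.7, -1.1, 0.1]
gripper_width: 85.3
finger_force: 0.0
t: 3.7
eef_pos: [428.1, 385.6, 296.0]
orientation: [179.9, 0.0, 0.0]
force: [-0.2, -0.2, -0.1]
gripper_width: 85.2
finger_force: 0.0
cruet [(array([206.1,  73.6,  74.9,  76.1]), 0.95), (array([312.7,  89. ,  83.6,  90.9]), 0.74)]
stopper_knob [(array([219.6,  99.8,  40.8,  36.5]), 0.89)]
saucer [(array([310.5,  88.3,  87.7,  91.1]), 0.57)]
[241.8 122.2]
[245.9 115.9]
[356.8 136.2]
```

View pics/w1.png

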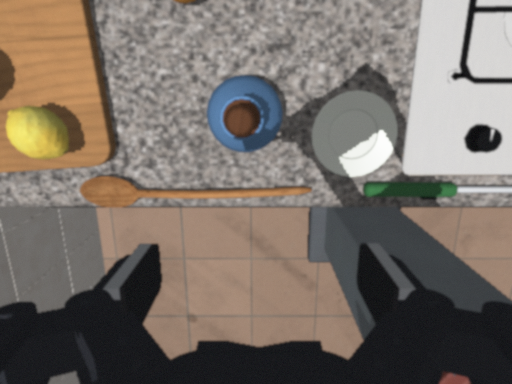

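The knob is centred at about (241,118), the cruet belly at (245,113) and the saucer at (355,134).

```bash
python3 - <<'E'
from h import *
import itertools
p=sensors.get_obs();c=cam("wrist");im=cv2.imread("pics/w1.png");h=cv2.cvtColor(im,cv2.COLOR_BGR2HSV)
def cen(m):
    n,l,s,k=cv2.connectedComponentsWithStats(m.astype(np.uint8));i=1+np.argmax(s[1:,4]);return k[i],s[i]
roi=np.zeros(im.shape[:2],bool);roi[60:160,195:295]=1
H,S,V=[h[...,i].astype(int) for i in range(3)]
b=roi&(H>95)&(H<125)&(S>80); k=roi&((H<20)|(H>170))&(S>90)&(V<130)
kc,ks=cen(k);print("knob",kc,ks);print("blue",cen(b))
for z in(135,145,152):print(atz(c,*kc,z))
# silhouette of cruet: belly sphere-ish centre ~z 44
x,y,w,hh,_=cen(b)[1];print(atz(c,x+w/2,y+hh/2,45),p["eef_pos"])
print("saucer",atz(c,355,134,10))
E
```

```text
knob [241.3 117.9] [225 101  34  35 953]
blue (array([245.4, 111.2]), array([ 208,   76,   74,   75, 3236], dtype=int32))
[479.2 400.7 135. ]
[479.8 400.1 145. ]
[480.2 399.8 152. ]
[478.7 401.1  45. ] [428.9 384.9 297.4]
saucer [450.8 261.   10. ]
```

```bash
python3 -m handwheel '[26,-8,20,0,0,0,100, 25,-7,30,0,0,0,100, 0,0,30,0,0,0,100, 0,0,25,0,0,0,100, 0,0,25,0,0,0,100, 0,0,25,0,0,0,100, 0,0,20,0,0,0,100, 0,0,0,0,0,0,100]' 30; python3 -m handwheel '[0,0,0,0,0,0,40, 0,0,0,0,0,0,0, 0,0,0,0,0,0,0, 0,0,0,0,0,0,0, 0,0,0,0,0,0,0, 0,0,0,0,0,0,0]' 30
python3 - <<'E'
from h import *
im=get_image("scene")[200:320,160:320];cv2.imwrite("pics/s2.png",cv2.resize(im[:,:,::-1],None,fx=4,fy=4,interpolation=2))
E
```

```text
t: 4.7
eef_pos: [477.9, 398.6, 118.1]
orientation: [179.8, 0.3, -0.1]
force: [-0.6, -0.2, 0.1]
gripper_width: 85.3
finger_force: 0.0
t: 5.3
eef_pos: [480.1, 401.2, 122.9]
orientation: [-179.9, -0.1, -0.0]
force: [0.2, -0.4, 5.6]
gripper_width: 27.3
finger_force: 29.6
```

View pics/s2.png

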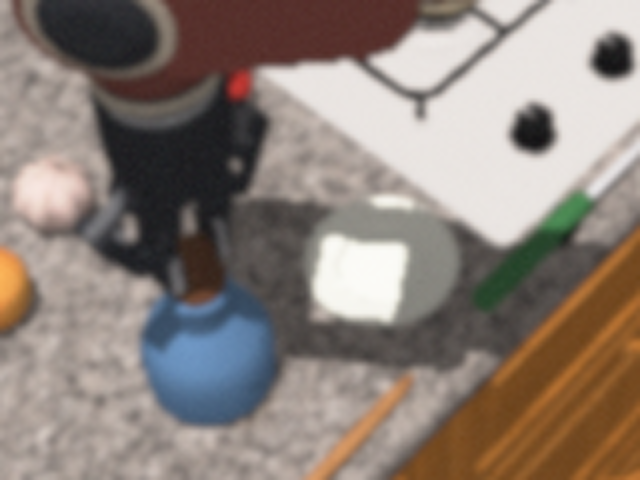

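```bash
python3 -m handwheel '[0,0,-8,0,0,0,0, 0,0,-12,0,0,0,0, 0,0,-20,0,0,0,0, 0,0,-20,0,0,0,0, -7,35,0,0,0,0,0, -7,35,0,0,0,0,0, -7,35,0,0,0,0,0, -7,35,0,0,0,0,0]' 30; python3 -m handwheel '[0,0,20,0,0,0,0, 0,0,30,0,0,0,0, 0,0,30,0,0,0,0, 0,0,25,0,0,0,0, 0,0,20,0,0,0,0, 0,0,12,0,0,0,0, 0,0,6,0,0,0,0, 0,0,0,0,0,0,0]' 
python3 - <<'E'
from h import *
c=cam("wrist");im=get_image("wrist");im2=get_image("scene")[200:320,160:320]
b=cv2.resize(im2,None,fx=3.2,fy=3.2,interpolation=2)
cv2.imwrite("pics/p3.png",np.hstack([im[:,160:440],b])[:,:,::-1] if b.shape[0]==384 else b)
E
```

```text
t: 6.15
eef_pos: [450.9, 259.7, 181.9]
orientation: [-180.0, -0.0, 0.0]
force: [-0.2, -0.3, -0.2]
gripper_width: 27.3
finger_force: 29.7
t: 6.95
eef_pos: [451.2, 260.8, 38.2]
orientation: [180.0, 0.0, -0.0]
force: [-0.4, 0.2, -0.9]
gripper_width: 27.5
finger_force: 29.8
```

View pics/p3.png

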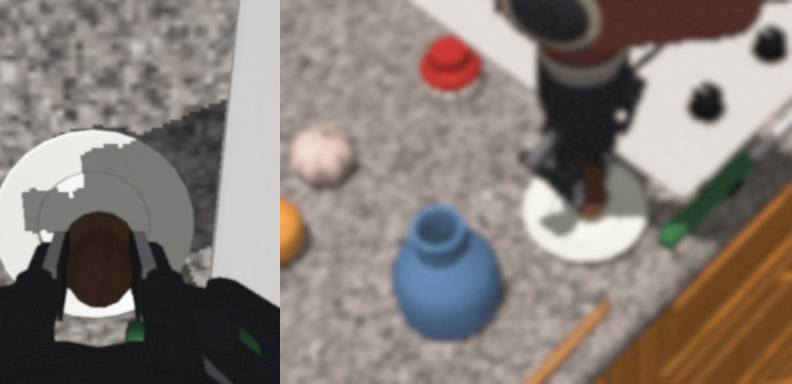

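The stopper is out, over the saucer's middle. I'll lower the last few millimetres.

```bash
python3 -m handwheel '[0,0,2,0,0,0,0, 0,0,0,0,0,0,0]'; python3 -m handwheel '[0,0,1.5,0,0,0,0, 0,0,0,0,0,0,0]'
```

```text
t: 7.25
eef_pos: [451.8, 261.0, 37.0]
orientation: [-180.0, -0.1, -0.0]
force: [0.5, 0.1, 0.0]
gripper_width: 27.2
finger_force: 29.8
t: 7.45
eef_pos: [452.0, 261.1, 35.9]
orientation: [-180.0, -0.1, -0.0]
force: [-1.7, -0.8, 3.4]
gripper_width: 27.2
finger_force: 30.2
```

```bash
python3 -m handwheel '[0,0,0,0,0,0,40, 0,0,0,0,0,0,50, 0,0,0,0,0,0,70, 0,0,0,0,0,0,80, 0,0,0,0,0,0,80]'; python3 -m handwheel '[0,0,-15,0,0,0,80, 0,0,-25,0,0,0,80, 0,0,-40,0,0,0,80, 0,0,-45,0,0,0,80, 0,0,-45,0,0,0,80, -8,0,-45,0,0,0,80, -8,0,-30,0,0,0,80, -5,0,0,0,0,0,80]'
python3 - <<'E'
from h import *
c=cam("wrist");im=get_image("wrist");cv2.imwrite("pics/w4.png",im[:,:,::-1])
for th in ["cruet","stopper_knob","saucer"]:
    print(th,[(np.array(x["extent"]),round(x["conf"],2)) for x in nets.spot_in("wrist",th)[:2]])
print(sensors.get_obs()["eef_pos"],[proj(c,X) for X in([451,261,48],[479,400.5,110])])
E
```

```text
t: 7.95
eef_pos: [451.2, 260.7, 34.6]
orientation: [180.0, 0.0, -0.0]
force: [-0.4, 0.4, -0.6]
gripper_width: 68.1
finger_force: 0.0
t: 8.75
eef_pos: [432.2, 261.8, 287.8]
orientation: [-179.7, -0.7, -0.0]
force: [0.2, 0.7, 0.7]
gripper_width: 68.2
finger_force: 0.0
cruet [(array([91.7, 81.4, 90. , 76.7]), 0.79)]
stopper_knob [(array([244.2, 131.6,  28.5,  28.8]), 0.98)]
saucer []
[429.7 260.5 278.6] [array([260.5, 143.6]), array([114.6, 122.6])]
```

View pics/w4.png

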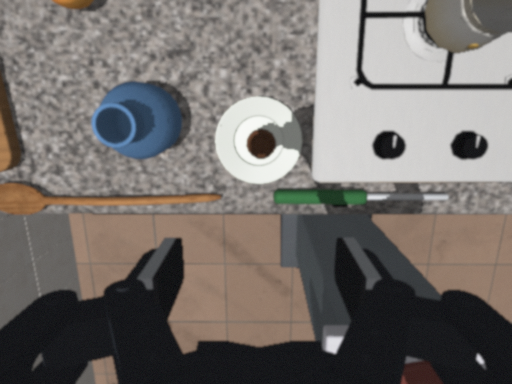

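The stopper stands upright on the saucer at (261,144). The mouth is at (115,124), which agrees with my estimate. I'm going to the funnel next.

```bash
python3 -m handwheel '[0,48,0,0,0,0,80, 0,48,0,0,0,0,80, 0,48,0,0,0,0,80, 0,48,0,0,0,0,80, 0,48,0,0,0,0,80, 0,48,0,0,0,0,80, 0,48,0,0,0,0,80, 0,48,0,0,0,0,80]'; python3 -m handwheel '[0,40,0,0,0,0,80, -15,20,0,0,0,0,80, 0,0,0,0,0,0,80,0,0,0,0,0,0,80,0,0,0,0,0,0,80]'
python3 - <<'E'
from h import *
c=cam("wrist");im=get_image("wrist");cv2.imwrite("pics/w5.png",im[:,:,::-1])
for th in ["funnel_grip","tea_glass"]:
    print(th,[(np.array(x["extent"]),round(x["conf"],2)) for x in nets.spot_in("wrist",th)[:2]])
print(sensors.get_obs()["eef_pos"])
h=cv2.cvtColor(im,cv2.COLOR_RGB2HSV);H,S,V=[h[...,i].astype(int) for i in range(3)]
m=((H<16)&(S>150)&(V>90)).astype(np.uint8);m[300:]=0
n,l,s,k=cv2.connectedComponentsWithStats(m)
for i in range(1,n):
    if s[i,4]>150:print(s[i],k[i])
i=1+np.argmax(s[1:,4]); 
for r in range(s[i,1],s[i,1]+s[i,3],5):
    cc=np.where(l[r]==i)[0]; print(r,cc.min(),cc.max(),end='; ')
E
```

```text
t: 9.75
eef_pos: [429.2, -125.0, 277.8]
orientation: [-179.9, 0.2, -0.0]
force: [1.6, 0.2, 0.2]
gripper_width: 68.4
finger_force: 0.0
t: 10.25
eef_pos: [415.3, -182.3, 278.9]
orientation: [-179.9, 0.1, 0.0]
force: [0.3, 0.1, 0.1]
gripper_width: 68.3
finger_force: 0.0
funnel_grip [(array([215. ,   6. , 100.4, 167.3]), 0.88)]
tea_glass [(array([258.9,  64.6,   7.2,   5.1]), 0.5)]
[ 415.5 -182.3  279.6]
[ 218    5   97  165 8192] [265.2  61.5]
5 266 268; 10 245 286; 15 237 294; 20 232 299; 25 228 304; 30 225 306; 35 223 309; 40 221 311; 45 219 313; 50 219 314; 55 219 314; 60 219 314; 65 219 313; 70 220 312; 75 222 310; 80 223 308; 85 226 305; 90 229 302; 95 235 296; 100 241 289; 105 251 280; 110 255 261; 115 254 262; 120 253 261; 125 252 261; 130 252 260; 135 251 260; 140 251 259; 145 250 257; 150 250 256; 155 249 256; 160 248 255; 165 248 254;
```

View pics/w5.png

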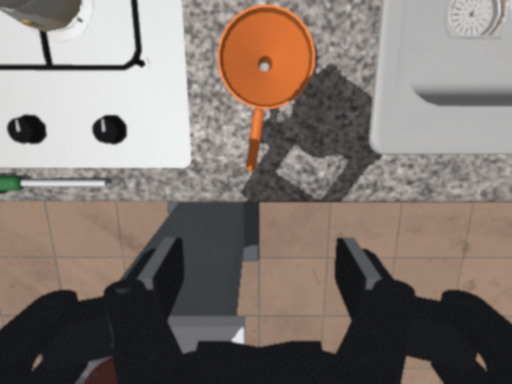

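The funnel rim is centred at about (266.5,57) and is 96 px across. The handle runs from (257,110) to (251,169), slightly skewed.

```bash
python3 - <<'E'
from h import *
c=cam("wrist")
for zt in (20,26,32):
    z=zt+90
    A=atz(c,266.7,56.8,z);L=atz(c,218.5,56.8,z);Rr=atz(c,314.5,56.8,z)
    P=atz(c,257.5,112,zt+88);E=atz(c,251.5,167,zt+88)
    print(zt,A,"diam",np.linalg.norm(L-Rr),"P,E",P,E,"len",np.linalg.norm((E-A)[:2]),"yaw axis",np.degrees(np.arctan2(*(A-E)[1::-1])),np.degrees(np.arctan2(*(P-E)[1::-1])))
    d=(A-E)[:2];d/=np.linalg.norm(d);print(" grip",A[:2]-75*d, sensors.get_obs()["eef_pos"])
E
```

```text
20 [ 517.8 -189.1  110. ] diam 84.60310848235748 P,E [ 470.3 -181.   108. ] [ 418.4 -175.1  108. ] len 100.43422607312725 yaw axis -8.016563545524853 -6.429679504437951
 grip [ 443.6 -178.7] [ 415.5 -182.3  279.6]
26 [ 517.2 -189.   116. ] diam 82.9790460809461 P,E [ 470.6 -181.   114. ] [ 419.7 -175.3  114. ] len 98.51442342625727 yaw axis -8.016411688522133 -6.429679504437923
 grip [ 442.9 -178.5] [ 415.5 -182.3  279.6]
32 [ 516.6 -188.9  122. ] diam 81.35498367953473 P,E [ 470.9 -181.   120. ] [ 420.9 -175.4  120. ] len 96.59462078010682 yaw axis -8.016253795252142 -6.429679504437918
 grip [ 442.3 -178.4] [ 415.5 -182.3  279.6]
```

```bash
python3 -m handwheel '[0,0,0,0,0,0.133,70, 14,-4,25,0,0,0,70, 13,-3,35,0,0,0,70, 0,0,35,0,0,0,70, 0,0,35,0,0,0,70, 0,0,30,0,0,0,70, 0,0,20,0,0,0,70, 0,0,8,0,0,0,70]'; python3 -m handwheel '[0,0,7,0,0,0,60,0,0,0,0,0,0,50,0,0,0,0,0,0,50,0,0,0,0,0,0,50]' 40
python3 - <<'E'
from h import *
im=get_image("wrist");im2=get_image("scene")[100:220,250:400]
b=cv2.resize(im2,None,fx=3,fy=3.2,interpolation=2)
cv2.imwrite("pics/p6.png",np.hstack([im[:,100:440],b])[:,:,::-1])
E
```

```text
t: 11.2
eef_pos: [441.7, -178.2, 89.2]
orientation: [-179.9, 0.2, -7.6]
force: [-1.1, -0.9, 1.1]
gripper_width: 60.0
finger_force: 0.0
t: 11.6
eef_pos: [443.8, -180.4, 86.2]
orientation: [179.9, -0.1, -7.6]
force: [0.2, -0.1, 0.6]
gripper_width: 43.0
finger_force: 0.0
```

View pics/p6.png

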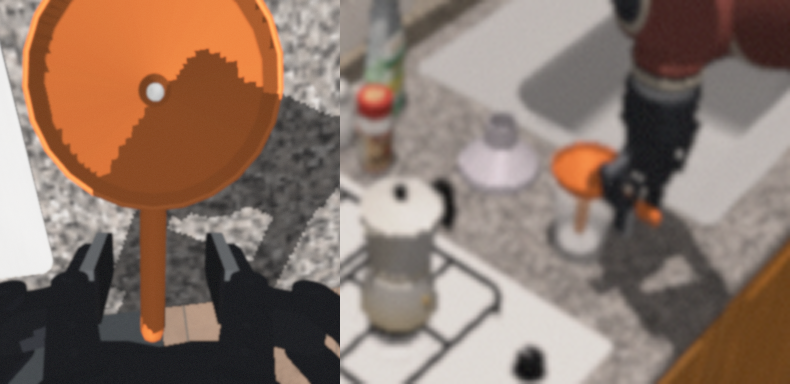

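The handle lies about 2 mm left of the mid-plane between the fingers and is otherwise well placed. I'll shift, close, and lift a little.

```bash
python3 -m handwheel '[0,-2,1,0,0,0,40,0,0,0,0,0,0,25,0,0,0,0,0,0,15,0,0,0,0,0,0,0,0,0,0,0,0,0,0,0,0,0,0,0,0,0,0,0,0,0,0,0]' 40; python3 -m handwheel '[0,0,-5,0,0,0,0,0,0,-10,0,0,0,0,0,0,-15,0,0,0,0,0,0,-20,0,0,0,0,0,0,-25,0,0,0,0,0,0,-25,0,0,0,0,0,0,-25,0,0,0,0,0,0,-25,0,0,0,0]' 40
```

```text
t: 12.5
eef_pos: [442.9, -179.9, 237.4]
orientation: [180.0, -0.1, -7.6]
force: [0.4, 0.0, -0.9]
gripper_width: 8.8
finger_force: 43.1invalid input at $: expected a multiple of 7 numbers
```

The closing call was refused because I mistyped its row count, so the fingers closed while lifting. I need to check what they hold.

```bash
python3 - <<'E'
from h import *
im=get_image("wrist");im2=get_image("scene")[60:210,250:400]
b=cv2.resize(im2,None,fx=2.56,fy=2.56,interpolation=2)
cv2.imwrite("pics/w7.png",im[:,:,::-1])
cv2.imwrite("pics/p7.png",np.hstack([im[:,80:460],b])[:,:,::-1])
E
```

```text
(no output)
```

View pics/p7.png

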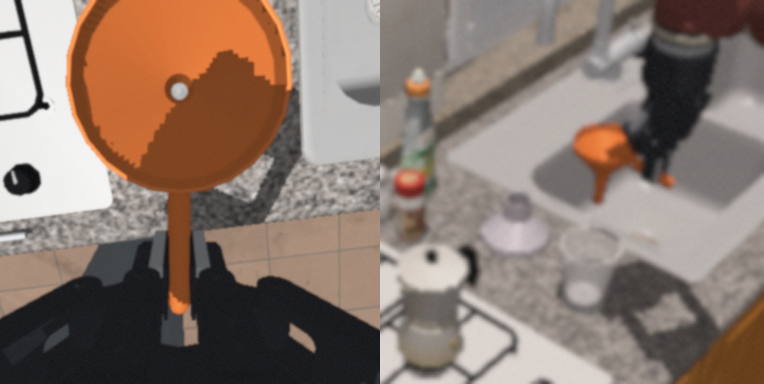

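The funnel is held and the glass still stands upright. I'll fit the funnel's pose in the tool frame from the rim and the spout hole.

```bash
cat > fit.py <<'E'
from h import *
from scipy.optimize import least_squares
import sys
im=cv2.imread(sys.argv[1]);p=camera_params("wrist");K=np.array(p["mtx"]);M=np.linalg.inv(np.array(p["hand_eye"]))
h=cv2.cvtColor(im,cv2.COLOR_BGR2HSV);H,S,V=[h[...,i].astype(int) for i in range(3)]
m=((H<18)&(S>130)&(V>60)).astype(np.uint8)
m=cv2.morphologyEx(m,cv2.MORPH_CLOSE,np.ones((5,5)))
n,l,s,k=cv2.connectedComponentsWithStats(m);i=1+np.argmax(s[1:,4])
ct=max(cv2.findContours((l==i).astype(np.uint8),cv2.RETR_EXTERNAL,cv2.CHAIN_APPROX_NONE)[0],key=len)[:,0,:].astype(float)
bot=ct[:,1].max()
c0=ct[(ct[:,1]>3)&(ct[:,1]<186)]
c0=c0[(abs(c0[:,0]-259)>25)]
g=cv2.cvtColor(im,cv2.COLOR_BGR2GRAY); roi=np.zeros_like(g);roi[70:115,235:285]=1
hm=(roi>0)&(S<60)&(V>150); ys,xs=np.where(hm);hole=np.array([xs.mean(),ys.mean()]);print("hole",hole,len(xs),"bot",bot)
def pr(X):
    q=(M[:3,:3]@X.T).T+M[:3,3];q=q@K.T;return q[:,:2]/q[:,2:]
# funnel local: tip origin, z up; tool z down => base rotation: rx180
B=np.diag([1.,-1,-1])
a=np.linspace(0,2*np.pi,721);ring=np.c_[42*np.cos(a),42*np.sin(a),90+0*a]
def X(P,q):return (Ro.from_rotvec([q[3],q[4],0]).as_matrix()@B@P.T).T+q[:3]
def f(q):
    e=pr(X(ring,q)); d=np.sqrt(((c0[:,None]-e[None])**2).sum(2)).min(1)
    cc=e.mean(0)
    t=pr(X(np.array([[0,0,0.]]),q))[0]-hole
    return np.r_[d/np.sqrt(len(c0))*8,t*2]
r=least_squares(f,[75,0,61,0,0],loss='soft_l1',x_scale=[1,1,1,.02,.02]);q=r.x
print("tip in tool",q[:3],"tilt deg",np.degrees(q[3:]),"cost",r.cost,"n",len(c0))
he=pr(X(np.array([[-101,0,88.],[-101,0,80]]),q));print("handle end pred",he)
E
python3 fit.py pics/w7.png
```

```text
hole [259.2  90.8] 212 bot 314.0
tip in tool [72.4  0.3 77.7] tilt deg [-0.1 -0.7] cost 10.291540576368169 n 397
handle end pred [[259.1 313.6]
 [259.1 303.3]]
```

```bash
python3 -m handwheel '[0,0,-35,0,0,0,0, 0,0,-33,0,0,0,0, -4,-20,0,0,0,0,0, -6,-32,0,0,0,0,0, -8,-42,0,0,0,0,0, -8,-42,0,0,0,0,0, -8,-42,0,0,0,0,0, -8,-42,0,0,0,0,0]' && python3 -m handwheel '[-8,-42,0,0,0,0,0, -8,-42,0,0,0,0,0, -8,-42,0,0,0,0,0, -8,-42,0,0,0,0,0, -8,-42,0,0,0,0,0, -8,-42,0,0,0,0,0, -8,-42,0,0,0,0,0, -8,-40,0,0,0,0,0]' && python3 -m handwheel '[-6,-32,0,0,0,0,0, -5,-26,0,0,0,0,0, -4,-10,0,0,0,0,0, 0,0,0,0,0,0,0, 0,0,0,0,0,0,0, 0,0,0,0,0,0,0]'
python3 - <<'E'
from h import *
c=cam("wrist");im=get_image("wrist");cv2.imwrite("pics/w8.png",im[:,:,::-1])
o=sensors.get_obs();print(o["eef_pos"],o["gripper_width"],o["finger_force"]);print(proj(c,[479,400.5,110]))
# cruet mouth from top and scene (static) by comparing with prediction
for n in("top","scene"):
    i=get_image(n);print(n,proj(cam(n),[479,400.5,110]),[(np.array(x["extent"]),round(x["conf"],2)) for x in nets.spot_in(n,"cruet")[:1]])
    cv2.imwrite(f"pics/{n}8.png",i[:,:,::-1])
E
python3 fit.py pics/w8.png
```

```text
t: 13.4
eef_pos: [429.7, 45.4, 302.4]
orientation: [-180.0, 0.0, -7.7]
force: [0.4, 0.2, -0.2]
gripper_width: 8.6
finger_force: 43.1
t: 14.2
eef_pos: [410.6, 385.0, 302.2]
orientation: [180.0, 0.0, -7.6]
force: [0.8, -1.1, -0.7]
gripper_width: 8.8
finger_force: 43.1
t: 14.8
eef_pos: [405.9, 451.6, 302.9]
orientation: [180.0, -0.0, -7.7]
force: [-0.7, 0.5, -0.8]
gripper_width: 8.6
finger_force: 43.1
[405.9 451.6 303.1] 8.764505475682995 43.14740538597107
[300.8  85.1]
top [161.6 225.7] [(array([151.3, 216.1,  28.4,  28.7]), 0.66)]
scene [208.4 269.2] [(array([196. , 265.3,  32.3,  40.1]), 0.76)]
hole [254.1  91.3] 23 bot 313.0
tip in tool [72.1 -2.8 75.7] tilt deg [ 1.8 -0. ] cost 540.3988557521869 n 519
handle end pred [[258.8 317.2]
 [258.2 306.5]]
```

```bash
python3 -m handwheel '[3,20,0,0,0,0,0, 4,21,0,0,0,0,0, 0,0,20,0,0,0,0, 0,0,30,0,0,0,0, 0,0,30,0,0,0,0, 0,0,15,0,0,0,0, 0,0,0,0,0,0,0, 0,0,0,0,0,0,0]'
python3 - <<'E'
from h import *
o=sensors.get_obs();print(o["eef_pos"],o["orientation"])
R=Ro.from_euler('xyz',o["orientation"],degrees=True).as_matrix();tip=R@[72.4,.3,77.7]+o["eef_pos"];print("tip",tip)
out=[]
for n in("scene","top"):
    c=cam(n);im=get_image(n)[:,:,::-1].copy();print(n,proj(c,tip),proj(c,[479,400.5,110]))
    x,y=map(int,proj(c,[479,400.5,120]));k=5;b=cv2.resize(im[y-40:y+40,x-40:x+40],None,fx=k,fy=k,interpolation=2)
    for X,col in((tip,(0,255,0)),([479,400.5,110],(0,0,255))):
        u=proj(c,X);u=(u-[x-40,y-40]+.5)*k;cv2.circle(b,tuple(int(v) for v in u),3,col,-1)
    out.append(b)
cv2.imwrite("pics/p9.png",np.hstack(out))
E
```

```text
t: 15.85
eef_pos: [407.5, 411.4, 208.8]
orientation: [-180.0, -0.0, -7.6]
force: [0.6, 0.2, 0.4]
gripper_width: 8.9
finger_force: 43.1
[407.5 411.4 208.8] [-180.    -0.    -7.6]
tip [479.3 401.5 131.2]
scene [207.2 264.5] [208.4 269.2]
top [159.8 224.7] [161.6 225.7]
```

View pics/p9.png

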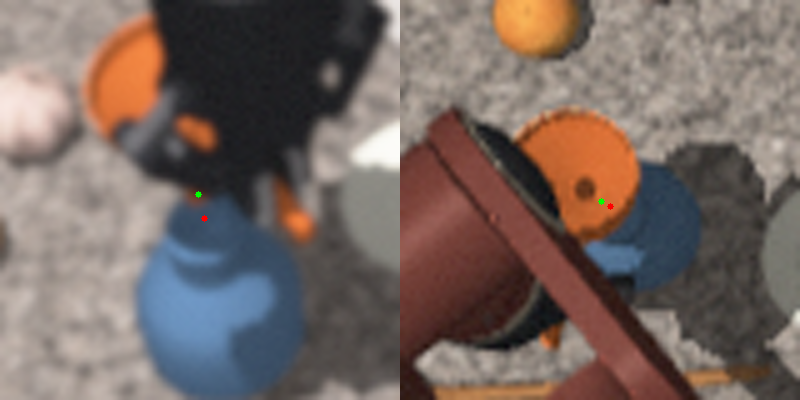

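The projected tip and mouth match the spout and the mouth's ellipse in both views. Now the descent.

```bash
python3 -m handwheel '[0,1,8,0,0,0,0, 0,0,10,0,0,0,0, 0,0,10,0,0,0,0, 0,0,10,0,0,0,0, 0,0,10,0,0,0,0, 0,0,7,0,0,0,0, 0,0,0,0,0,0,0, 0,0,0,0,0,0,0]' && python3 -m handwheel '[0,0,0,0,0,0,0, 0,0,0,0,0,0,0, 0,0,0,0,0,0,0, 0,0,0,0,0,0,0]'
python3 - <<'E'
from h import *
o=sensors.get_obs();R=Ro.from_euler('xyz',o["orientation"],degrees=True).as_matrix();tip=R@[72.4,.3,77.7]+o["eef_pos"];print("tip",tip,o["orientation"])
im=get_image("wrist");cv2.imwrite("pics/w10.png",im[:,:,::-1])
s=get_image("scene")[:,:,::-1];t=get_image("top")[:,:,::-1]
f=lambda a,x,y,w,k:cv2.resize(a[y:y+w,x:x+w],None,fx=k,fy=k,interpolation=2)
cv2.imwrite("pics/p10.png",np.hstack([cv2.resize(im[:,64:448,::-1],(400,400)),f(s,165,210,100,4)]))
for n,th in(("scene","stopper_knob"),("top","stopper_knob"),("top","saucer")):print(th,[(np.array(x["extent"]),round(x["conf"],2)) for x in nets.spot_in(n,th)[:1]])
E
python3 fit.py pics/w10.png
```

```text
t: 16.75
eef_pos: [407.0, 410.2, 152.7]
orientation: [180.0, 0.0, -7.6]
force: [-0.3, 0.2, -0.2]
gripper_width: 9.0
finger_force: 43.1
t: 17.15
eef_pos: [407.1, 410.3, 153.1]
orientation: [-180.0, -0.0, -7.6]
force: [-0.2, -1.5, -0.0]
gripper_width: 8.8
finger_force: 43.1
tip [478.8 400.4  75.5] [-180.    -0.    -7.6]
stopper_knob [(array([249.6, 252.4,  12.4,  10.9]), 0.55)]
stopper_knob [(array([141.2, 178.1,  14.3,  16.6]), 0.59)]
saucer [(array([189.6, 220.6,  37.8,  31.7]), 0.87)]
hole [nan nan] 0 bot 312.0fit.py:14: RuntimeWarning: Mean of empty slice.
  hm=(roi>0)&(S<60)&(V>150); ys,xs=np.where(hm);hole=np.array([xs.mean(),ys.mean()]);print("hole",hole,len(xs),"bot",bot)
  ret = ret.dtype.type(ret / rcount)
Traceback (most recent call last):
  File "fit.py", line 26, in <module>
    r=least_squares(f,[75,0,61,0,0],loss='soft_l1',x_scale=[1,1,1,.02,.02]);q=r.x
ValueError: Residuals are not finite in the initial point.
```

View pics/p10.png

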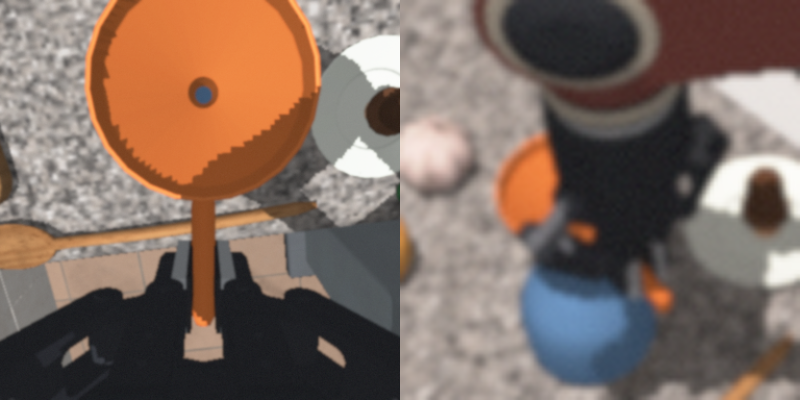

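The view down the spout shows blue inside the cruet. The funnel hasn't moved in the grip, and the stopper stands on the saucer. Handing in.

```bash
python3 -c "
from plant import ctrl
print(ctrl.job_done())"
```

```text
the job is handed in; nothing more can be done
None
```

I handed the job in with the stopper standing on the saucer and the funnel held still and upright, its spout about 35 mm into the cruet's neck by my estimate and its cone about 18 mm above the lip. The hand-in returned no verdict, and a mistyped command made the gripper close while it was lifting, so it holds the handle about 17 mm nearer the fingertips than planned, but the funnel has not shifted since.

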